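# Start the kiln: fan on, programme, start

## Robot

A 7-joint arm with a two-finger parallel gripper is mounted at the origin on the work surface. World frame = base frame: x ahead of the robot, y to its left, z up, the work surface at z = 0. Lengths are in mm, angles in rad, forces in N, time in s.
With the tool pointing down it reaches from about 400 to 875 mm from the base axis. Payload 6.5 kg.
Tool frame: the origin (TCP) lies at the very end of the fingers, on their centre line; the grasp point (between the pads) lies 19 mm behind it; z points along the fingers, y is the line along which they close (so a half turn about z gives the same grasp; the last joint's range is limited). The gripper opens to 85 mm and grips with 20 to 120 N. Pads are 22 mm wide; open, the fingers measure 114 mm over their backs; the gripper's body (76 mm by 85 mm) begins 54 mm behind the grasp point. The pads swing forward as they close: fully open they stand 13 mm farther back than shut.
Start: joints at [1.179, 0.536, -0.004, 1.538, 0.003, 1.067, -0.071], TCP at [208.038, -615.801, 203.99] pointing down, gripper open.
Joint ranges: [-2.7, 2.7], [-0.37, 2.16], [-1.27, 1.26], [0.24, 2.4], [-1.31, 4.45], [0.19, 1.91], [-2.76, 2.76]. Speed limits (rad/s): [2.39, 2.39, 3.14, 3.14, 3.14, 3.14, 3.14].

## Interface

Orientations are given as a unit quaternion [w, x, y, z].
In Python, from workcell import robot gives the robot as it stands.
- The arm moves only by the tool send_rows, never from a script. Its argument "deltas" is a list of rows, each an object with "dp": the shift along the tool's x, y, z scaled (see below), a list of three; "rotation": the turn, a rotation vector about the tool's x, y, z scaled (see below), a list of three. In form: [{"dp": [tx, ty, tz], "rotation": [wx, wy, wz]}, ...]. A call has exactly 10 rows; each row shifts and turns the commanded pose from where the row before left it, along the tool's axes as they then stand; what a row does not reach is not made up. The controller multiplies each number of a shift by 30 cm and each number of a turn by 90 degrees. A row lasts 1/12 s, in which the tool goes at most 41.7 mm and 7.16 degrees, less where a joint would pass 70% of its speed; a pose out of reach is approached as far as the arm can. A call with a number of a shift or a turn outside -1 to 1 is refused whole. A call with a gripper value outside its range is refused whole. "jaw" is the closure, from 0 (fully open) to 1 (shut), set as the call begins (left out, the last holds). The fingers move at their own pace and stop on an object; "force" is the grip in N (left out, the last holds). Time passes only in rows, so rows that do not move let the fingers close, or fill a call up. It gives the time, the measured TCP pose, the force, the opening and the grip force at its end, in the units of the state.
- robot.state(): the state, without advancing time (a new reading comes with each control period).
- robot.grab_frame(name): name is "scene" or "top"; returns a dict with "pixels" (400x640x3 uint8, blue, green, red), "vertical_fov" (degrees; the focal length in pixels is half the picture's height over the tangent of half this angle, whatever the lens; pixels are square), "cx", "cy" (the principal point, pixels), "R" (3x3) and "t" (3): a world point X has camera coordinates R X + t. Camera axes: x right, y down, z forward; pixel columns grow to the right and rows downward; lengths in mm; the calibration is good to about 2 mm. A picture is of the moment at which its call begins. There is no depth.
- robot.finish_job(): hands the job in; it is judged then, once.
The state is a dict: "clock": time; "joint_positions": joint angles; "joint_velocities": joint speeds; "tau": joint torques, N m; "ee_pos": TCP position; "eef_rot": TCP orientation; "wrist_force": force on the tool from outside, world axes, zero at the start; "wrist_torque": the same for the moment, N m; "grip_width": opening from 0.0 (shut) to 1.0 (fully open); "grasp_force": force on a finger pad.
Only numpy, scipy, OpenCV 4.12 (cv2) and the standard library are available. Lean on these libraries where they do the work, as an engineer would, in place of code of your own. Each camera call takes 0.05 s, during which the arm holds its last target. There are 200 camera calls.

## Task

Start the kiln by touch alone, with the fingertips: first push the green-striped end of the rocker on the white box fully down to switch the vent fan on, then press the yellow key on the grey controller until it stays down, and last press the green key all the way down for a moment and let it spring back up. Do not press the blue or the red key. Nothing is to be picked up, and the two boxes and the things around them stay where they stand.

Things in the scene. Friction and masses are not known exactly. Their poses are not given: they have to be found in the camera images.
- kiln_box: kiln controller: loose grey box 200 (x) x 150 (y) x 60 mm high, 1.3 kg, on four rubber feet on the table, stays flat. Origin: centre of its underside; z up; its +x points to the side with the dark display, -x to the side with the yellow and blue keys. Top face 60 mm above the origin. Four round keys 30 mm across stand 12 mm proud of the top face and travel 7 mm straight down; centres at (x, y) mm: yellow (-55, 35), blue (-55, -35), green (12, 35), red (12, -35)
- fan_box: vent-fan switch box: loose white box 130 (x) x 100 (y) x 60 mm high, 1.1 kg, on four rubber feet, stays flat. Origin: centre of its underside; z up; +x points to the end of the rocker with the green stripe. A black rocker 68 mm long (along x) and 30 mm wide sits in the middle of the top
- rocker_on_end (a point): point on the top surface of the green-striped ON end of the rocker, 25 mm from the rocker's pivot; moves with the rocker. Switched off, this half slopes up at about 0.3 rad towards its end (the end edge is about 3 mm higher than this point); switched on, this half lies level and this point is about 8 mm lower
- rocker (a joint): rocker of the vent-fan switch, rad: 0 = off (green end up), 0.30 = fully on (green end down). Stays where it is left; about 2 to 4 N at the green end moves it
- key_yellow_top (a point): centre of the top of the yellow programme key; moves with the key
- key_yellow (a joint): yellow key, m: 0 = up, 0.007 = fully down. Latching: pushed down (about 4 N) it stays down, 5 mm proud of the top face
- key_green_top (a point): centre of the top of the green start key; moves with the key
- key_green (a joint): green key, m: 0 = up, 0.007 = fully down. Sprung: 1.5 N to start, 5 N fully down, springs back when let go
- key_blue_top (a point): centre of the top of the blue programme key (not to be pressed)
- key_blue (a joint): blue key, m: 0 = up, 0.007 = down; latching like the yellow one. Must stay up
- key_red_top (a point): centre of the top of the red cancel key (not to be pressed)
- key_red (a joint): red key, m: 0 = up, 0.007 = down; sprung like the green one. Must not be pressed
- mug_mid (a point): loose terracotta mug, 72 mm across, 85 mm high, handle on one side; point on its axis half-way up; z of the frame is its axis
- glaze_jar_mid (a point): loose blue glaze jar with white cap, 56 mm across, 75 mm high; point on its axis half-way up
- spray_mid (a point): loose green bottle with white cap, 56 mm across, 120 mm high; point on its axis half-way up
- bowl_mid (a point): loose terracotta bowl, 90 mm across, 50 mm high; point on its axis half-way up
- brush_mid (a point): loose brush 190 mm long lying on the table; point near its middle
- rib_mid (a point): loose flat wooden shaping rib, 100 x 50 x 8 mm, lying on the table; its centre
Things that resemble listed ones, but are neither listed nor needed, are in the scene too. What is shaped like the fan_box but pink, purple or turquoise is not meant.

How it is judged:
By the outcome, as a careful person would: the job done as asked, in the order asked, and still so for the second after the job is handed in, with the robot touching nothing.
It also fails if it takes over 54 s, if anything falls off the work surface, if the arm or the gripper's body presses on something with over 40 N, if the wrist force passes 120 N, or if a joint passes its speed limit or range.

## Working session

There is one attempt and no reset: what is moved stays moved. The work goes in short steps, Python scripts to look and compute and a tool call to move; the robot and the scene stay as the last step left them, time stands still between calls to the robot, and variables do not carry over. Pictures are saved under pics/ and viewed, at most 10 in all, crops included, and the job is handed in when it is done.

Besides the shell and the picture viewer there is one more tool, called in YAML: its name, and indented under it one key for each argument. send_rows: Moves the arm, as the interface text tells. Its arguments: {"type":"object","properties":{"deltas":{"type":"array","items":{"type":"object","properties":{"dp":{"type":"array","items":{"type":"number"}},"rotation":{"type":"array","items":{"type":"number"}}}}},"jaw":{"type":"number"},"force":{"type":"number"}},"required":["deltas"]}

```bash
mkdir -p pics
python3 - <<'E'
from workcell import robot
import cv2,pickle
d={}
for n in("scene","top"):
    f=robot.grab_frame(n);d[n]=f;cv2.imwrite(f"pics/{n}0.png",f["pixels"]);print(n,f["vertical_fov"],f["cx"],f["cy"],f["R"],f["t"])
pickle.dump(d,open("f0.pkl","wb"))
print(robot.state())
E
```

```text
scene 51.664482028837085 318.9635163858468 204.4716424422895 [[ 0.50490729  0.86313662 -0.00798806]
 [ 0.68333236 -0.40534745 -0.60724816]
 [-0.52737606  0.30114553 -0.79447207]] [-243.75271297 -251.63522807 1325.69888711]
top 50.99288441738956 316.7401747221221 200.01905468229143 [[ 0.02779141 -0.99960974  0.00282775]
 [-0.99762928 -0.02791429 -0.06290166]
 [ 0.06295605 -0.00107292 -0.99801572]] [ -15.04090641  462.43661414 1180.93085877]
{'clock': 0.1, 'joint_positions': array([ 1.17880872,  0.5371383 , -0.004444  ,  1.53877676,  0.00260238,
        1.06731777, -0.07120452]), 'joint_velocities': array([ 0.00140911, -0.00157756,  0.00093068, -0.00290945, -0.00066084,
       -0.00034737, -0.00097911]), 'tau': array([ 2.20447655e-03, -5.84560382e+01,  1.05177585e+00, -2.59774750e+01,
        1.26502529e-02,  4.62362019e-03,  1.62401540e-05]), 'ee_pos': array([ 207.81993684, -615.21967259,  203.16871234]), 'eef_rot': array([-7.94494154e-04,  9.86755868e-01,  1.62210325e-01, -1.91291252e-04]), 'wrist_force': array([ 0.46469591,  0.16904899, -0.13482676]), 'wrist_torque': array([-0.00250406, -0.01846792,  0.04167415]), 'grasp_force': 0.0, 'grip_width': 0.9977373559294529}
```

View pics/scene0.png

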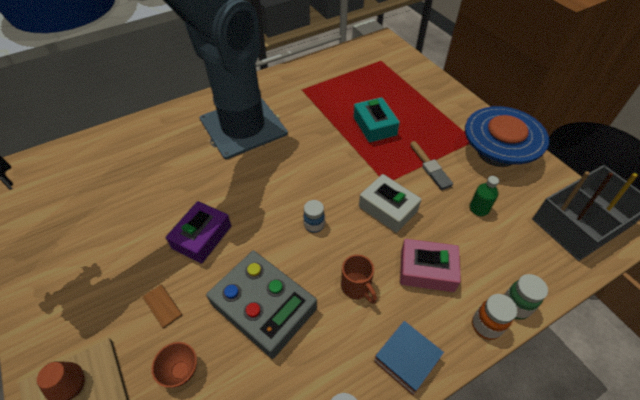

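View pics/top0.png

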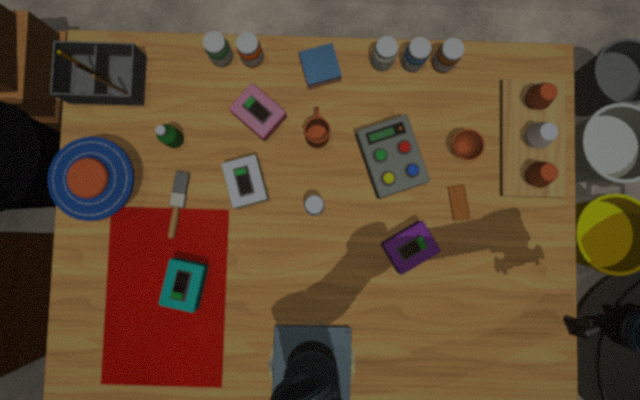

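The scene view shows the white box at (390,202) and the grey controller at (262,303). In the top view they are at (244,181) and (392,155). Shaped like the white box are pink at scene (431,265) / top (258,110), purple at (199,232) / (410,247) and turquoise at (376,119) / (183,285). Only the white one fits the description. I'll enlarge it to confirm and measure.

```bash
cat > h.py <<'E'
import numpy as np,cv2
def ray(f,u,v):
    F=200/np.tan(np.radians(f["vertical_fov"]/2))
    R=np.array(f["R"]);t=np.array(f["t"])
    return -R.T@t, R.T@np.array([(u-f["cx"])/F,(v-f["cy"])/F,1.])
def onz(f,uv,z):
    c,d=ray(f,*uv);return c+d*(z-c[2])/d[2]
def tri(f,a,g,b):
    c1,d1=ray(f,*a);c2,d2=ray(g,*b)
    s=np.linalg.lstsq(np.c_[d1,-d2],c2-c1,rcond=None)[0]
    p,q=c1+s[0]*d1,c2+s[1]*d2
    return (p+q)/2,np.linalg.norm(p-q)
def blobs(f,h0,h1,box,smin=90,vmin=40):
    x0,y0,x1,y1=box;hsv=cv2.cvtColor(f["pixels"],cv2.COLOR_BGR2HSV)
    m=cv2.inRange(hsv,(h0,smin,vmin),(h1,255,255));k=np.zeros_like(m);k[y0:y1,x0:x1]=m[y0:y1,x0:x1]
    n,_,st,c=cv2.connectedComponentsWithStats(k)
    return [(c[i].round(1),st[i,4]) for i in range(1,n) if st[i,4]>8]
E
python3 - <<'E'
from h import *;import pickle
d=pickle.load(open("f0.pkl","rb"));S,T=d["scene"],d["top"]
for nm,h0,h1 in(("yel",22,34),("blue",100,125),("green",45,88),("red",0,6)):
    a=blobs(S,h0,h1,(205,250,320,355));b=blobs(T,h0,h1,(355,112,432,200));print(nm,a,b)
    if a and b:
        a=max(a,key=lambda q:q[1])[0];b=max(b,key=lambda q:q[1])[0];print(tri(S,a,T,b),onz(S,a,72),onz(T,b,72))
a=blobs(S,45,88,(360,175,422,230));b=blobs(T,45,88,(220,150,270,210));print("stripe",a,b)
if a and b:
    a=max(a,key=lambda q:q[1])[0];b=max(b,key=lambda q:q[1])[0];print(tri(S,a,T,b),onz(S,a,75),onz(T,b,75))
# white box outline
for nm,f,(x0,y0,x1,y1) in(("S",S,(350,165,430,240)),("T",T,(210,140,280,220))):
    hsv=cv2.cvtColor(f["pixels"],cv2.COLOR_BGR2HSV)[y0:y1,x0:x1]
    m=cv2.inRange(hsv,(0,0,90),(180,60,255));c=max(cv2.findContours(m,0,1)[0],key=cv2.contourArea)
    r=cv2.minAreaRect(c);print(nm,np.array(r[0])+(x0,y0),r[1:]); 
    if nm=="T":
        p=[onz(f,q+np.array([x0,y0]),60) for q in cv2.boxPoints(r)];print(np.round(p),np.mean(p,0))
A=cv2.resize(S["pixels"][165:240,350:430],(400,375),interpolation=2);B=cv2.resize(T["pixels"][140:215,210:290],(400,375),interpolation=2)
cv2.imwrite("pics/c1.png",np.hstack([A,B]))
E
```

```text
yel [(array([253.6, 269. ]), np.int32(157))] [(array([388.2, 177.5]), np.int32(121))]
(array([ 526.30219577, -195.8863473 ,   68.14794012]), np.float64(0.5812267672762472)) [ 528.34437489 -196.58868166   72.        ] [ 525.93928594 -194.95582206   72.        ]
blue [(array([230.7, 291.2]), np.int32(159))] [(array([412.3, 169.3]), np.int32(105))]
(array([ 550.64520996, -261.75941892,   68.09240836]), np.float64(1.1442094863727825)) [ 552.4806438  -262.41726398   72.        ] [ 550.27600532 -260.31930676   72.        ]
green [(array([275.2, 286.1]), np.int32(146)), (array([286.3, 310. ]), np.int32(344))] [(array([381.3, 134. ]), np.int32(203)), (array([380.1, 154.4]), np.int32(99))]
(array([ 647.66538429, -176.17351018,   60.73666033]), np.float64(1.0216556800804704)) [ 652.10771617 -178.17100182   72.        ] [ 645.31199861 -173.98771695   72.        ]
red [(array([252.4, 309.3]), np.int32(176))] [(array([404.4, 146.5]), np.int32(117))]
(array([ 613.0161141 , -238.73813625,   68.87618675]), np.float64(0.5117107154170808)) [ 614.34115551 -239.16649273   72.        ] [ 612.48798483 -237.84515172   72.        ]
stripe [(array([398.5, 197.2]), np.int32(80))] [(array([240.3, 171.5]), np.int32(81))]
(array([530.45655757, 207.32408704,  74.64393439]), np.float64(0.9080320983845479)) [530.48214751 206.67083082  75.        ] [530.65457157 207.6551688   75.        ]
S [390.27264023 196.87075424] ((53.21059799194336, 32.23041915893555), 34.38034439086914)
T [243.64551544 181.04972076] ((47.62445068359375, 36.194580078125), 75.17352294921875)
[[555. 267.  60.]
 [584. 172.  60.]
 [458. 134.  60.]
 [430. 228.  60.]] [506.64252746 200.21946017  60.        ]
```

View pics/c1.png

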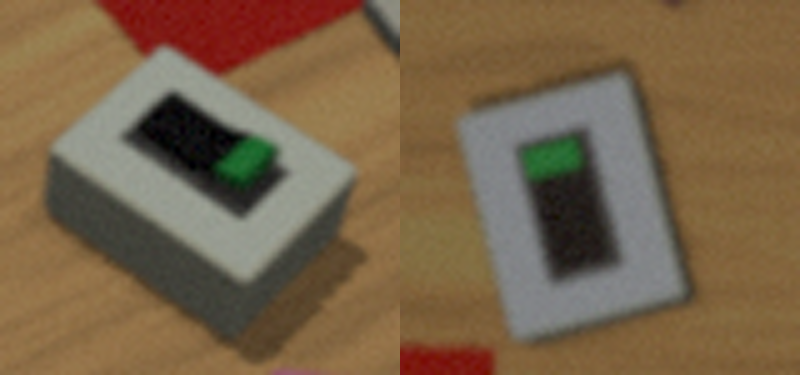

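The crop confirms it: white box, black rocker, green stripe on the far (+x) end, at scene (398,197) / top (240,171). The outline measures 131×100 mm. The stripe is at (530.5, 207.3, 75), 25 mm from the pivot, as described. Yellow is at (527,-195.6) and green should be near (590,-172.5). Key spacings come to 70 and 67 mm, matching the description. The tool's yaw of 18.7° already lines up with both boxes.

send_rows:
  deltas:
    - {"dp": [0.12, -0.065, 0], "rotation": [0, 0, 0]}
    - {"dp": [0.12, -0.065, 0], "rotation": [0, 0, 0]}
    - {"dp": [0.12, -0.065, 0], "rotation": [0, 0, 0]}
    - {"dp": [0.12, -0.065, 0], "rotation": [0, 0, 0]}
    - {"dp": [0.12, -0.065, 0], "rotation": [0, 0, 0]}
    - {"dp": [0.12, -0.065, 0], "rotation": [0, 0, 0]}
    - {"dp": [0.12, -0.065, 0], "rotation": [0, 0, 0]}
    - {"dp": [0.12, -0.065, 0], "rotation": [0, 0, 0]}
    - {"dp": [0.12, -0.065, 0], "rotation": [0, 0, 0]}
    - {"dp": [0.12, -0.065, 0], "rotation": [0, 0, 0]}
  jaw: 1
  force: 20

```text
clock: 0.93
ee_pos: [487.5, -314.1, 203.8]
eef_rot: [-0.0, 0.987, 0.162, -0.0]
wrist_force: [0.1, -0.0, 0.0]
grip_width: -0.003
grasp_force: 0.0
```

send_rows:
  deltas:
    - {"dp": [0.035, -0.08, 0], "rotation": [0, 0, 0]}
    - {"dp": [0.035, -0.08, 0], "rotation": [0, 0, 0]}
    - {"dp": [0.035, -0.08, 0], "rotation": [0, 0, 0]}
    - {"dp": [0.035, -0.08, 0], "rotation": [0, 0, 0]}
    - {"dp": [0.035, -0.08, 0], "rotation": [0, 0, 0]}
    - {"dp": [0.035, -0.08, 0], "rotation": [0, 0, 0]}
    - {"dp": [0.035, -0.08, 0], "rotation": [0, 0, 0]}
    - {"dp": [0.035, -0.08, 0], "rotation": [0, 0, 0]}
    - {"dp": [0.035, -0.08, 0], "rotation": [0, 0, 0]}
    - {"dp": [0.035, -0.08, 0], "rotation": [0, 0, 0]}

```text
clock: 1.77
ee_pos: [509.0, -53.6, 203.7]
eef_rot: [-0.0, 0.987, 0.162, -0.0]
wrist_force: [1.1, 0.2, -0.1]
grip_width: -0.0
grasp_force: 0.0
```

send_rows:
  deltas:
    - {"dp": [0.035, -0.08, 0], "rotation": [0, 0, 0]}
    - {"dp": [0.035, -0.08, 0], "rotation": [0, 0, 0]}
    - {"dp": [0.035, -0.08, 0], "rotation": [0, 0, 0]}
    - {"dp": [0.035, -0.08, 0.02], "rotation": [0, 0, 0]}
    - {"dp": [0.035, -0.08, 0.04], "rotation": [0, 0, 0]}
    - {"dp": [0.035, -0.08, 0.05], "rotation": [0, 0, 0]}
    - {"dp": [0.035, -0.08, 0.05], "rotation": [0, 0, 0]}
    - {"dp": [0.035, -0.08, 0.05], "rotation": [0, 0, 0]}
    - {"dp": [0.035, -0.08, 0.05], "rotation": [0, 0, 0]}
    - {"dp": [0.035, -0.08, 0.04], "rotation": [0, 0, 0]}

```text
clock: 2.6
ee_pos: [531.3, 207.0, 112.4]
eef_rot: [0.0, 0.987, 0.162, -0.001]
wrist_force: [0.6, 0.2, 0.5]
grip_width: -0.001
grasp_force: 0.0
```

send_rows:
  deltas:
    - {"dp": [0, 0, 0.02], "rotation": [0, 0, 0]}
    - {"dp": [0, 0, 0.02], "rotation": [0, 0, 0]}
    - {"dp": [0, 0, 0.02], "rotation": [0, 0, 0]}
    - {"dp": [0, 0, 0.02], "rotation": [0, 0, 0]}
    - {"dp": [0, 0, 0.01], "rotation": [0, 0, 0]}
    - {"dp": [0, 0, 0.005], "rotation": [0, 0, 0]}
    - {"dp": [0, 0, 0], "rotation": [0, 0, 0]}
    - {"dp": [0, 0, 0], "rotation": [0, 0, 0]}
    - {"dp": [0, 0, 0], "rotation": [0, 0, 0]}
    - {"dp": [0, 0, 0], "rotation": [0, 0, 0]}

```text
clock: 3.43
ee_pos: [532.2, 206.2, 85.8]
eef_rot: [-0.0, 0.987, 0.162, 0.0]
wrist_force: [0.2, 0.0, -0.6]
grip_width: 0.001
grasp_force: 0.0
```

Run:
```python
from workcell import robot;import cv2
A=robot.grab_frame("scene")["pixels"][140:240,340:440]
B=robot.grab_frame("top")["pixels"][130:230,200:300]
r=lambda a:cv2.resize(a,(400,400),interpolation=2)
cv2.imwrite("pics/c2.png",cv2.hconcat([r(A),r(B)]));s=robot.state();print(s["ee_pos"],s["wrist_force"])
```

```text
[532.13400992 206.22800478  85.71987772] [-0.02999075 -0.01087572 -0.6026276 ]
```

View pics/c2.png

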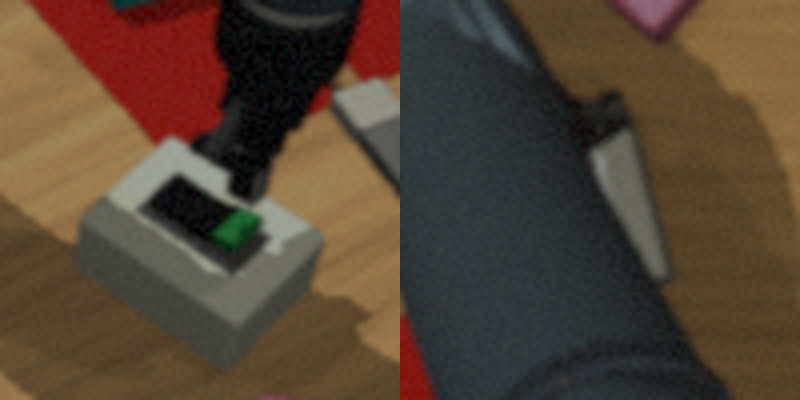

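The tip shows at about (402,189), a bit off from where the TCP should project. I'll enlarge and brighten it, with the projected TCP drawn in.

Run:
```python
from workcell import robot;import cv2,numpy as np
f=robot.grab_frame("scene");s=robot.state();p=s["ee_pos"]
F=200/np.tan(np.radians(f["vertical_fov"]/2))
def pj(X):
    c=np.array(f["R"])@X+f["t"];return np.array([f["cx"]+F*c[0]/c[2],f["cy"]+F*c[1]/c[2]])
ax=np.array([[.947,.32,0],[.32,-.947,0]])
I=f["pixels"][140:215,350:430];I=cv2.resize(I,(800,750),interpolation=2)[:600]
I=(255*(I/255.)**.5).astype(np.uint8)
for X,c in((p,(0,0,255)),(p+11*ax[0],(255,0,255)),(p-11*ax[0],(255,0,255)),(p+14*ax[1],(255,255,0)),(p-14*ax[1],(255,255,0)),(p+[0,0,60],(0,255,255))):
    q=(pj(X)-[350,140]+.5)*10;print(pj(X).round(1));cv2.circle(I,tuple(int(v) for v in q),5,c,-1)
cv2.imwrite("pics/c3.png",I)
```

```text
[399.4 195.1]
[403.  197.3]
[395.7 192.9]
[396.2 198.4]
[402.5 191.8]
[403.  179.4]
```

View pics/c3.png

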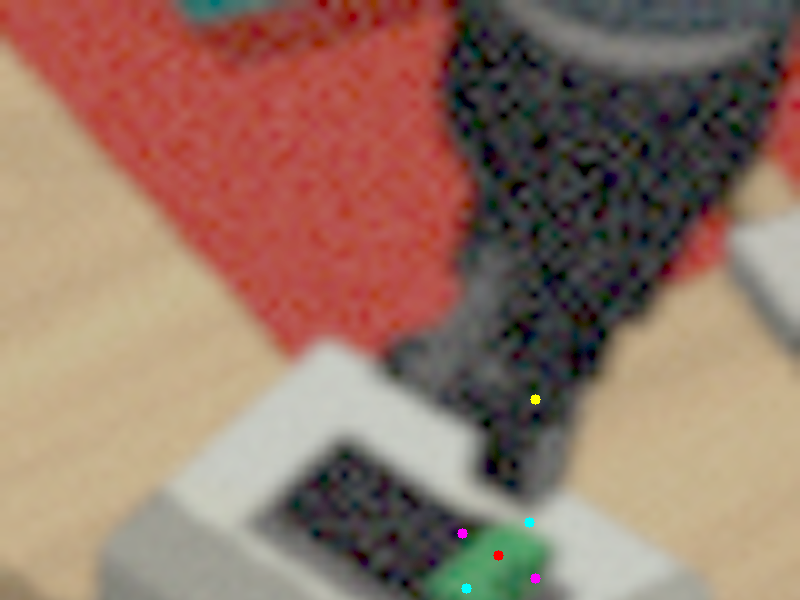

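send_rows:
  deltas:
    - {"dp": [0, 0, 0.0033], "rotation": [0, 0, 0]}
    - {"dp": [0, 0, 0.0033], "rotation": [0, 0, 0]}
    - {"dp": [0, 0, 0.0033], "rotation": [0, 0, 0]}
    - {"dp": [0, 0, 0.0033], "rotation": [0, 0, 0]}
    - {"dp": [0, 0, 0.0033], "rotation": [0, 0, 0]}
    - {"dp": [0, 0, 0.0033], "rotation": [0, 0, 0]}
    - {"dp": [0, 0, 0.0033], "rotation": [0, 0, 0]}
    - {"dp": [0, 0, 0.0033], "rotation": [0, 0, 0]}
    - {"dp": [0, 0, 0.0033], "rotation": [0, 0, 0]}
    - {"dp": [0, 0, 0], "rotation": [0, 0, 0]}

```text
clock: 4.42
ee_pos: [531.8, 206.1, 76.3]
eef_rot: [0.0, 0.987, 0.162, -0.0]
wrist_force: [0.5, 0.5, 0.8]
grip_width: 0.0
grasp_force: 0.0
```

Run:
```python
from workcell import robot;import cv2,numpy as np
from h import *
f=robot.grab_frame("scene");s=robot.state();print(s["ee_pos"],s["wrist_force"],s["eef_rot"],blobs(f,45,88,(360,175,422,230)))
I=f["pixels"][150:225,350:430];I=cv2.resize(I,(640,600),interpolation=2)
cv2.imwrite("pics/c4.png",(255*(I/255.)**.45).astype(np.uint8))
```

```text
[531.87947657 206.0826711   76.44108632] [-0.30693484  0.28343408 -0.16223692] [ 3.67089698e-05  9.86758311e-01  1.62197472e-01 -1.23284812e-04] [(array([398.5, 197.2]), np.int32(80))]
```

View pics/c4.png

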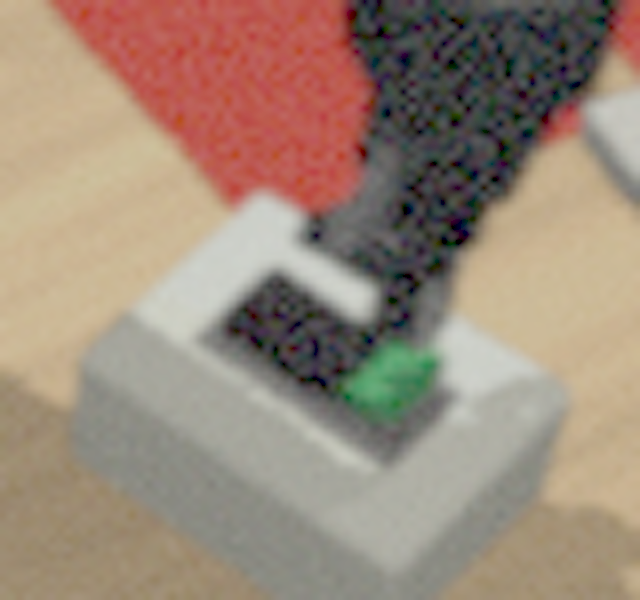

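The stripe is unmoved and no force shows. The fingertips look roughly 15 mm short of the reported TCP, so I'll keep descending gently and watch the force.

send_rows:
  deltas:
    - {"dp": [0, 0, 0.0025], "rotation": [0, 0, 0]}
    - {"dp": [0, 0, 0.0025], "rotation": [0, 0, 0]}
    - {"dp": [0, 0, 0.0025], "rotation": [0, 0, 0]}
    - {"dp": [0, 0, 0.0025], "rotation": [0, 0, 0]}
    - {"dp": [0, 0, 0.0025], "rotation": [0, 0, 0]}
    - {"dp": [0, 0, 0.0025], "rotation": [0, 0, 0]}
    - {"dp": [0, 0, 0], "rotation": [0, 0, 0]}
    - {"dp": [0, 0, 0], "rotation": [0, 0, 0]}
    - {"dp": [0, 0, 0], "rotation": [0, 0, 0]}
    - {"dp": [0, 0, 0], "rotation": [0, 0, 0]}

```text
clock: 5.3
ee_pos: [532.0, 206.2, 72.1]
eef_rot: [-0.0, 0.987, 0.162, 0.0]
wrist_force: [0.4, 0.3, -0.3]
grip_width: 0.0
grasp_force: 0.0
```

```bash
cat > look.py <<'E'
from workcell import robot
from h import *
f=robot.grab_frame("scene");s=robot.state();print(s["ee_pos"].round(1),s["wrist_force"].round(2),s["wrist_torque"].round(3),blobs(f,45,88,(360,175,422,230)))
E
python3 look.py
```

```text
[532.  206.2  72.1] [ 0.35  0.07 -0.32] [0.014 0.05  0.   ] [(array([398.4, 197.5]), np.int32(76))]
```

send_rows:
  deltas:
    - {"dp": [0, 0, 0.0025], "rotation": [0, 0, 0]}
    - {"dp": [0, 0, 0.0025], "rotation": [0, 0, 0]}
    - {"dp": [0, 0, 0.0025], "rotation": [0, 0, 0]}
    - {"dp": [0, 0, 0.0025], "rotation": [0, 0, 0]}
    - {"dp": [0, 0, 0.0025], "rotation": [0, 0, 0]}
    - {"dp": [0, 0, 0.0025], "rotation": [0, 0, 0]}
    - {"dp": [0, 0, 0], "rotation": [0, 0, 0]}
    - {"dp": [0, 0, 0], "rotation": [0, 0, 0]}
    - {"dp": [0, 0, 0], "rotation": [0, 0, 0]}
    - {"dp": [0, 0, 0], "rotation": [0, 0, 0]}

```text
clock: 6.18
ee_pos: [532.0, 206.2, 67.6]
eef_rot: [-0.0, 0.987, 0.162, 0.0]
wrist_force: [-0.0, 0.5, 0.2]
grip_width: -0.001
grasp_force: 0.0
```

```bash
python3 look.py
```

```text
[532.  206.2  67.6] [-0.56  0.85  0.29] [-0.014 -0.005 -0.041] [(array([398.1, 198. ]), np.int32(66))]
```

send_rows:
  deltas:
    - {"dp": [0, 0, 0.0025], "rotation": [0, 0, 0]}
    - {"dp": [0, 0, 0.0025], "rotation": [0, 0, 0]}
    - {"dp": [0, 0, 0.0025], "rotation": [0, 0, 0]}
    - {"dp": [0, 0, 0.0025], "rotation": [0, 0, 0]}
    - {"dp": [0, 0, 0.0025], "rotation": [0, 0, 0]}
    - {"dp": [0, 0, 0], "rotation": [0, 0, 0]}
    - {"dp": [0, 0, 0], "rotation": [0, 0, 0]}
    - {"dp": [0, 0, 0], "rotation": [0, 0, 0]}
    - {"dp": [0, 0, 0], "rotation": [0, 0, 0]}
    - {"dp": [0, 0, 0], "rotation": [0, 0, 0]}

```text
clock: 7.07
ee_pos: [532.0, 206.2, 63.9]
eef_rot: [-0.0, 0.987, 0.162, 0.0]
wrist_force: [1.0, -0.7, 0.0]
grip_width: -0.001
grasp_force: 0.0
```

```bash
python3 look.py;python3 - <<'E'
import cv2,numpy as np
from workcell import robot
I=robot.grab_frame("scene")["pixels"][150:225,350:430];I=cv2.resize(I,(640,600),interpolation=2)
cv2.imwrite("pics/c5.png",(255*(I/255.)**.45).astype(np.uint8))
E
```

```text
[532.  206.1  63.8] [-0.42  0.41 -0.32] [0.08  0.059 0.009] [(array([398. , 198.3]), np.int32(58))]
```

View pics/c5.png

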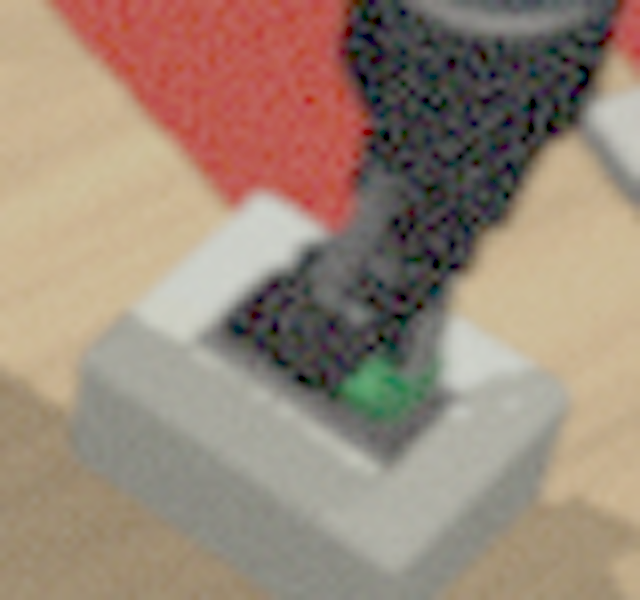

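The tip is at (402,197), slightly toward +y of the stripe, with no contact yet. I'll shift 5 mm toward −y and keep lowering.

send_rows:
  deltas:
    - {"dp": [0, 0.006, 0], "rotation": [0, 0, 0]}
    - {"dp": [0, 0.006, 0], "rotation": [0, 0, 0]}
    - {"dp": [0, 0.005, 0], "rotation": [0, 0, 0]}
    - {"dp": [0, 0, 0], "rotation": [0, 0, 0]}
    - {"dp": [0, 0, 0.0025], "rotation": [0, 0, 0]}
    - {"dp": [0, 0, 0.0025], "rotation": [0, 0, 0]}
    - {"dp": [0, 0, 0.0025], "rotation": [0, 0, 0]}
    - {"dp": [0, 0, 0.0025], "rotation": [0, 0, 0]}
    - {"dp": [0, 0, 0], "rotation": [0, 0, 0]}
    - {"dp": [0, 0, 0], "rotation": [0, 0, 0]}

```text
clock: 8.0
ee_pos: [533.5, 201.3, 60.7]
eef_rot: [0.0, 0.987, 0.162, -0.0]
wrist_force: [0.8, -0.9, -0.5]
grip_width: 0.004
grasp_force: 0.0
```

```bash
python3 look.py
```

```text
[533.6 201.4  60.8] [-0.71  0.04  0.53] [0.015 0.002 0.013] [(array([397.7, 199. ]), np.int32(39))]
```

send_rows:
  deltas:
    - {"dp": [0, 0, 0.0025], "rotation": [0, 0, 0]}
    - {"dp": [0, 0, 0.0025], "rotation": [0, 0, 0]}
    - {"dp": [0, 0, 0.0025], "rotation": [0, 0, 0]}
    - {"dp": [0, 0, 0.0025], "rotation": [0, 0, 0]}
    - {"dp": [0, 0, 0], "rotation": [0, 0, 0]}
    - {"dp": [0, 0, 0], "rotation": [0, 0, 0]}
    - {"dp": [0, 0, 0], "rotation": [0, 0, 0]}
    - {"dp": [0, 0, 0], "rotation": [0, 0, 0]}
    - {"dp": [0, 0, 0], "rotation": [0, 0, 0]}
    - {"dp": [0, 0, 0], "rotation": [0, 0, 0]}

```text
clock: 8.88
ee_pos: [533.6, 201.3, 57.8]
eef_rot: [-0.0, 0.987, 0.162, 0.0]
wrist_force: [0.9, 0.1, -0.2]
grip_width: 0.001
grasp_force: 0.0
```

```bash
python3 look.py
```

```text
[533.6 201.3  57.8] [ 0.16 -0.53 -0.3 ] [-0.031 -0.021 -0.047] [(array([397.2, 199.3]), np.int32(33))]
```

send_rows:
  deltas:
    - {"dp": [0, 0, 0.0025], "rotation": [0, 0, 0]}
    - {"dp": [0, 0, 0.0025], "rotation": [0, 0, 0]}
    - {"dp": [0, 0, 0.0025], "rotation": [0, 0, 0]}
    - {"dp": [0, 0, 0.0025], "rotation": [0, 0, 0]}
    - {"dp": [0, 0, 0], "rotation": [0, 0, 0]}
    - {"dp": [0, 0, 0], "rotation": [0, 0, 0]}
    - {"dp": [0, 0, 0], "rotation": [0, 0, 0]}
    - {"dp": [0, 0, 0], "rotation": [0, 0, 0]}
    - {"dp": [0, 0, 0], "rotation": [0, 0, 0]}
    - {"dp": [0, 0, 0], "rotation": [0, 0, 0]}

```text
clock: 9.77
ee_pos: [533.6, 201.3, 54.8]
eef_rot: [-0.0, 0.987, 0.162, -0.0]
wrist_force: [-0.9, 0.1, -0.5]
grip_width: 0.002
grasp_force: 0.0
```

```bash
python3 look.py;python3 - <<'E'
import cv2,numpy as np
from workcell import robot
I=robot.grab_frame("scene")["pixels"][150:225,350:430];I=cv2.resize(I,(640,600),interpolation=2)
cv2.imwrite("pics/c6.png",(255*(I/255.)**.45).astype(np.uint8))
E
```

```text
[533.6 201.3  54.8] [ 0.65 -0.46  0.71] [ 0.036 -0.04  -0.008] [(array([396.4, 200.3]), np.int32(20))]
```

View pics/c6.png

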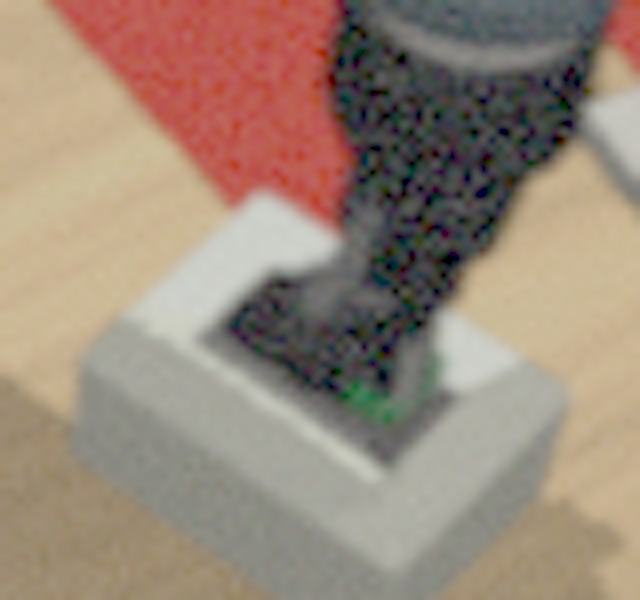

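The tip is now centred over the stripe at (400,198). Contact is close, so I'll continue slowly.

send_rows:
  deltas:
    - {"dp": [0, 0, 0.0025], "rotation": [0, 0, 0]}
    - {"dp": [0, 0, 0.0025], "rotation": [0, 0, 0]}
    - {"dp": [0, 0, 0.0025], "rotation": [0, 0, 0]}
    - {"dp": [0, 0, 0.0025], "rotation": [0, 0, 0]}
    - {"dp": [0, 0, 0.0025], "rotation": [0, 0, 0]}
    - {"dp": [0, 0, 0], "rotation": [0, 0, 0]}
    - {"dp": [0, 0, 0], "rotation": [0, 0, 0]}
    - {"dp": [0, 0, 0], "rotation": [0, 0, 0]}
    - {"dp": [0, 0, 0], "rotation": [0, 0, 0]}
    - {"dp": [0, 0, 0], "rotation": [0, 0, 0]}

```text
clock: 10.7
ee_pos: [533.6, 201.3, 51.0]
eef_rot: [0.0, 0.987, 0.162, -0.0]
wrist_force: [0.3, 0.3, 1.5]
grip_width: 0.003
grasp_force: 0.7
```

```bash
python3 look.py
```

```text
[533.6 201.3  51.1] [0.64 1.16 2.51] [ 0.046 -0.195 -0.038] [(array([396.1, 200.8]), np.int32(16))]
```

send_rows:
  deltas:
    - {"dp": [0, 0, 0.0025], "rotation": [0, 0, 0]}
    - {"dp": [0, 0, 0.0025], "rotation": [0, 0, 0]}
    - {"dp": [0, 0, 0.0025], "rotation": [0, 0, 0]}
    - {"dp": [0, 0, 0.0025], "rotation": [0, 0, 0]}
    - {"dp": [0, 0, 0.0025], "rotation": [0, 0, 0]}
    - {"dp": [0, 0, 0.0025], "rotation": [0, 0, 0]}
    - {"dp": [0, 0, 0], "rotation": [0, 0, 0]}
    - {"dp": [0, 0, 0], "rotation": [0, 0, 0]}
    - {"dp": [0, 0, 0], "rotation": [0, 0, 0]}
    - {"dp": [0, 0, 0], "rotation": [0, 0, 0]}

```text
clock: 11.58
ee_pos: [533.1, 201.1, 46.3]
eef_rot: [0.0, 0.987, 0.162, -0.0]
wrist_force: [0.4, -0.3, -0.2]
grip_width: -0.001
grasp_force: 0.0
```

```bash
python3 look.py
```

```text
[533.2 201.1  46.3] [-0.13  1.11 -0.63] [-0.009  0.035 -0.018] [(array([396.7, 202.8]), np.int32(10))]
```

send_rows:
  deltas:
    - {"dp": [0, 0, 0.0025], "rotation": [0, 0, 0]}
    - {"dp": [0, 0, 0.0025], "rotation": [0, 0, 0]}
    - {"dp": [0, 0, 0.0025], "rotation": [0, 0, 0]}
    - {"dp": [0, 0, 0.0025], "rotation": [0, 0, 0]}
    - {"dp": [0, 0, 0], "rotation": [0, 0, 0]}
    - {"dp": [0, 0, 0], "rotation": [0, 0, 0]}
    - {"dp": [0, 0, 0], "rotation": [0, 0, 0]}
    - {"dp": [0, 0, 0], "rotation": [0, 0, 0]}
    - {"dp": [0, 0, 0], "rotation": [0, 0, 0]}
    - {"dp": [0, 0, 0], "rotation": [0, 0, 0]}

```text
clock: 12.47
ee_pos: [533.4, 201.2, 45.4]
eef_rot: [0.0, 0.987, 0.162, -0.0]
wrist_force: [-6.2, -2.9, 21.2]
grip_width: -0.002
grasp_force: 10.1
```

```bash
python3 look.py
```

```text
[533.4 201.2  45.4] [-5.57 -3.36 20.27] [-0.628  1.491 -0.009] [(array([396.3, 202.6]), np.int32(10))]
```

Hard stop at 21 N, so the rocker is down. The real tip sits about 21 mm above the reported TCP. I'll retract and check.

send_rows:
  deltas:
    - {"dp": [0, 0, -0.02], "rotation": [0, 0, 0]}
    - {"dp": [0, 0, -0.03], "rotation": [0, 0, 0]}
    - {"dp": [0, 0, -0.05], "rotation": [0, 0, 0]}
    - {"dp": [0, 0, -0.05], "rotation": [0, 0, 0]}
    - {"dp": [0, 0.05, -0.05], "rotation": [0, 0, 0]}
    - {"dp": [0, 0.1, -0.05], "rotation": [0, 0, 0]}
    - {"dp": [0, 0.12, -0.03], "rotation": [0, 0, 0]}
    - {"dp": [0, 0.12, 0], "rotation": [0, 0, 0]}
    - {"dp": [0, 0.12, 0], "rotation": [0, 0, 0]}
    - {"dp": [0, 0.12, 0], "rotation": [0, 0, 0]}

```text
clock: 13.35
ee_pos: [594.6, 20.5, 128.2]
eef_rot: [0.0, 0.987, 0.162, 0.0]
wrist_force: [0.5, 0.3, -1.1]
grip_width: -0.001
grasp_force: 0.0
```

```bash
python3 look.py;python3 - <<'E'
import cv2,numpy as np
from workcell import robot
from h import *
f=robot.grab_frame("scene");I=f["pixels"][150:225,350:430];I=cv2.resize(I,(400,375),interpolation=2)
g=robot.grab_frame("top");J=cv2.resize(g["pixels"][140:215,210:290],(400,375),interpolation=2)
cv2.imwrite("pics/c7.png",(255*(np.hstack([I,J])/255.)**.6).astype(np.uint8))
a=blobs(f,45,88,(360,175,422,230));b=blobs(g,45,88,(220,150,270,210));print(a,b)
if a and b:print(tri(f,a[0][0],g,b[0][0]))
E
```

```text
[596.9  10.  127.9] [ 3.21 -7.54  0.57] [-0.517 -0.111 -0.006] [(array([398.6, 198.9]), np.int32(86))]
[(array([398.6, 198.8]), np.int32(85))] [(array([240.5, 171.2]), np.int32(76))]
(array([531.8859464 , 207.65833547,  69.44290009]), np.float64(1.1597616332407705))
```

View pics/c7.png

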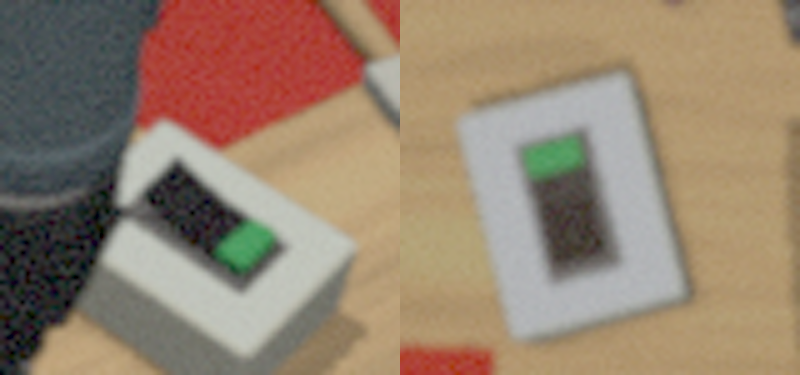

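The rocker's green end is now level: the stripe dropped from about 75 to 69, at scene (398.6,198.8), and the box hasn't moved. Next is the yellow key.

send_rows:
  deltas:
    - {"dp": [-0.056, 0.079, 0], "rotation": [0, 0, 0]}
    - {"dp": [-0.056, 0.079, 0], "rotation": [0, 0, 0]}
    - {"dp": [-0.056, 0.079, 0], "rotation": [0, 0, 0]}
    - {"dp": [-0.056, 0.079, 0], "rotation": [0, 0, 0]}
    - {"dp": [-0.056, 0.079, 0], "rotation": [0, 0, 0]}
    - {"dp": [-0.056, 0.079, 0], "rotation": [0, 0, 0]}
    - {"dp": [-0.056, 0.079, 0], "rotation": [0, 0, 0]}
    - {"dp": [-0.056, 0.079, 0], "rotation": [0, 0, 0]}
    - {"dp": [0, 0, 0], "rotation": [0, 0, 0]}
    - {"dp": [0, 0, 0], "rotation": [0, 0, 0]}

```text
clock: 14.33
ee_pos: [527.0, -201.0, 127.6]
eef_rot: [-0.0, 0.987, 0.161, -0.0]
wrist_force: [0.0, 0.7, -0.2]
grip_width: 0.002
grasp_force: 0.0
```

send_rows:
  deltas:
    - {"dp": [0, 0, 0.03], "rotation": [0, 0, 0]}
    - {"dp": [0, 0, 0.04], "rotation": [0, 0, 0]}
    - {"dp": [0, 0, 0.04], "rotation": [0, 0, 0]}
    - {"dp": [0, 0, 0.04], "rotation": [0, 0, 0]}
    - {"dp": [0, 0, 0.04], "rotation": [0, 0, 0]}
    - {"dp": [0, 0, 0.03], "rotation": [0, 0, 0]}
    - {"dp": [0, 0, 0.013], "rotation": [0, 0, 0]}
    - {"dp": [0, 0, 0], "rotation": [0, 0, 0]}
    - {"dp": [0, 0, 0], "rotation": [0, 0, 0]}
    - {"dp": [0, 0, 0], "rotation": [0, 0, 0]}

```text
clock: 15.17
ee_pos: [528.0, -200.6, 58.2]
eef_rot: [0.0, 0.987, 0.162, 0.0]
wrist_force: [0.4, 0.6, -0.0]
grip_width: 0.001
grasp_force: 0.0
```

Run:
```python
import cv2,numpy as np
from workcell import robot
from h import *
f=robot.grab_frame("scene");g=robot.grab_frame("top")
I=cv2.resize(f["pixels"][235:325,205:305],(500,450),interpolation=2)
J=cv2.resize(g["pixels"][110:200,350:410],(300,450),interpolation=2)
cv2.imwrite("pics/c8.png",(255*(np.hstack([I,J])/255.)**.5).astype(np.uint8))
s=robot.state();print(s["ee_pos"],s["wrist_force"]);print(blobs(f,22,34,(205,250,320,355)),blobs(f,45,88,(262,275,320,355)))
```

```text
[ 528.02367358 -200.65238643   58.34026799] [0.23909362 0.65559106 0.47981908]
[(array([254.5, 270.4]), np.int32(109))] [(array([275.2, 286.3]), np.int32(159)), (array([286.2, 310.1]), np.int32(348))]
```

View pics/c8.png

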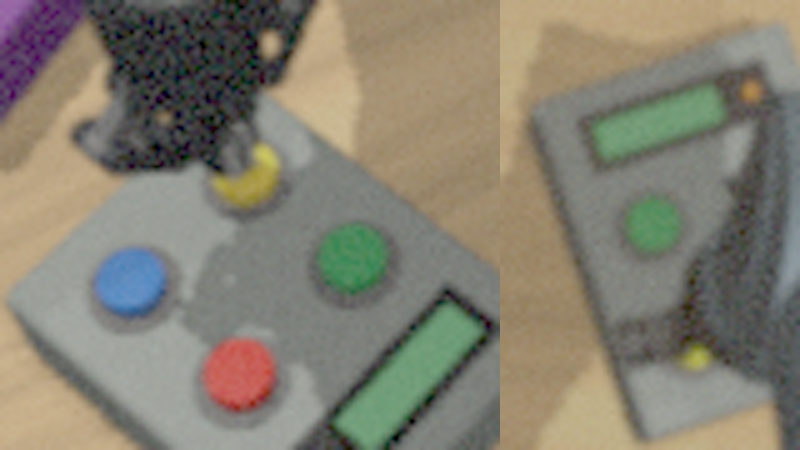

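The tip is at about (252,268), over the yellow key at (253.6,269) and slightly toward −y. I'll shift 4 mm toward +y, then press.

send_rows:
  deltas:
    - {"dp": [0, -0.007, 0], "rotation": [0, 0, 0]}
    - {"dp": [0, -0.006, 0], "rotation": [0, 0, 0]}
    - {"dp": [0, 0, 0.005], "rotation": [0, 0, 0]}
    - {"dp": [0, 0, 0.005], "rotation": [0, 0, 0]}
    - {"dp": [0, 0, 0.005], "rotation": [0, 0, 0]}
    - {"dp": [0, 0, 0.005], "rotation": [0, 0, 0]}
    - {"dp": [0, 0, 0.005], "rotation": [0, 0, 0]}
    - {"dp": [0, 0, 0.005], "rotation": [0, 0, 0]}
    - {"dp": [0, 0, 0], "rotation": [0, 0, 0]}
    - {"dp": [0, 0, 0], "rotation": [0, 0, 0]}

```text
clock: 16.1
ee_pos: [526.1, -196.7, 48.5]
eef_rot: [-0.0, 0.987, 0.162, -0.0]
wrist_force: [0.8, 0.5, 0.3]
grip_width: 0.002
grasp_force: 0.0
```

send_rows:
  deltas:
    - {"dp": [0, 0, 0.003], "rotation": [0, 0, 0]}
    - {"dp": [0, 0, 0.003], "rotation": [0, 0, 0]}
    - {"dp": [0, 0, 0.003], "rotation": [0, 0, 0]}
    - {"dp": [0, 0, 0.003], "rotation": [0, 0, 0]}
    - {"dp": [0, 0, 0], "rotation": [0, 0, 0]}
    - {"dp": [0, 0, 0], "rotation": [0, 0, 0]}
    - {"dp": [0, 0, 0], "rotation": [0, 0, 0]}
    - {"dp": [0, 0, 0], "rotation": [0, 0, 0]}
    - {"dp": [0, 0, 0], "rotation": [0, 0, 0]}
    - {"dp": [0, 0, 0], "rotation": [0, 0, 0]}

```text
clock: 16.93
ee_pos: [526.2, -196.7, 45.1]
eef_rot: [0.0, 0.987, 0.162, -0.0]
wrist_force: [0.4, 0.3, -0.4]
grip_width: -0.004
grasp_force: 0.0
```

send_rows:
  deltas:
    - {"dp": [0, 0, 0.003], "rotation": [0, 0, 0]}
    - {"dp": [0, 0, 0.003], "rotation": [0, 0, 0]}
    - {"dp": [0, 0, 0.003], "rotation": [0, 0, 0]}
    - {"dp": [0, 0, 0], "rotation": [0, 0, 0]}
    - {"dp": [0, 0, 0], "rotation": [0, 0, 0]}
    - {"dp": [0, 0, 0], "rotation": [0, 0, 0]}
    - {"dp": [0, 0, 0], "rotation": [0, 0, 0]}
    - {"dp": [0, 0, 0], "rotation": [0, 0, 0]}
    - {"dp": [0, 0, 0], "rotation": [0, 0, 0]}
    - {"dp": [0, 0, 0], "rotation": [0, 0, 0]}

```text
clock: 17.77
ee_pos: [526.3, -196.7, 42.3]
eef_rot: [0.0, 0.987, 0.162, 0.0]
wrist_force: [-0.7, 0.2, 1.3]
grip_width: -0.003
grasp_force: 0.7
```

```bash
cat > look2.py <<'E'
from workcell import robot
from h import *
f=robot.grab_frame("scene");s=robot.state();print(s["ee_pos"].round(1),s["wrist_force"].round(2),s["wrist_torque"].round(3))
for n,a,b in(("y",22,34),("b",100,125),("g",45,88),("r",0,6)):print(n,[(q[0].tolist(),int(q[1])) for q in blobs(f,a,b,(205,250,320,355))])
E
python3 look2.py
```

```text
[ 526.3 -196.7   42.4] [ 0.3  -0.09  1.43] [-0.07  -0.077 -0.028]
y [([254.8, 272.0], 70)]
b [([230.8, 291.2], 160)]
g [([275.2, 286.4], 158), ([286.1, 310.2], 346)]
r [([252.6, 309.3], 179)]
```

send_rows:
  deltas:
    - {"dp": [0, 0, 0.004], "rotation": [0, 0, 0]}
    - {"dp": [0, 0, 0.004], "rotation": [0, 0, 0]}
    - {"dp": [0, 0, 0.004], "rotation": [0, 0, 0]}
    - {"dp": [0, 0, 0.004], "rotation": [0, 0, 0]}
    - {"dp": [0, 0, 0.004], "rotation": [0, 0, 0]}
    - {"dp": [0, 0, 0], "rotation": [0, 0, 0]}
    - {"dp": [0, 0, 0], "rotation": [0, 0, 0]}
    - {"dp": [0, 0, 0], "rotation": [0, 0, 0]}
    - {"dp": [0, 0, 0], "rotation": [0, 0, 0]}
    - {"dp": [0, 0, 0], "rotation": [0, 0, 0]}

```text
clock: 18.65
ee_pos: [526.4, -196.8, 37.6]
eef_rot: [0.0, 0.987, 0.162, 0.0]
wrist_force: [-4.1, 1.2, 17.6]
grip_width: -0.006
grasp_force: 8.5
```

send_rows:
  deltas:
    - {"dp": [0, 0, 0.003], "rotation": [0, 0, 0]}
    - {"dp": [0, 0, 0], "rotation": [0, 0, 0]}
    - {"dp": [0, 0, 0], "rotation": [0, 0, 0]}
    - {"dp": [0, 0, 0], "rotation": [0, 0, 0]}
    - {"dp": [0, 0, 0], "rotation": [0, 0, 0]}
    - {"dp": [0, 0, 0], "rotation": [0, 0, 0]}
    - {"dp": [0, 0, 0], "rotation": [0, 0, 0]}
    - {"dp": [0, 0, 0], "rotation": [0, 0, 0]}
    - {"dp": [0, 0, 0], "rotation": [0, 0, 0]}
    - {"dp": [0, 0, 0], "rotation": [0, 0, 0]}

```text
clock: 19.48
ee_pos: [526.4, -196.8, 37.5]
eef_rot: [0.0, 0.987, 0.162, -0.0]
wrist_force: [-6.7, 1.7, 25.9]
grip_width: -0.001
grasp_force: 12.7
```

send_rows:
  deltas:
    - {"dp": [0, 0, -0.01], "rotation": [0, 0, 0]}
    - {"dp": [0, 0, -0.02], "rotation": [0, 0, 0]}
    - {"dp": [0, 0, -0.03], "rotation": [0, 0, 0]}
    - {"dp": [0, 0, -0.03], "rotation": [0, 0, 0]}
    - {"dp": [0, 0, -0.03], "rotation": [0, 0, 0]}
    - {"dp": [0, 0, -0.03], "rotation": [0, 0, 0]}
    - {"dp": [0, -0.1, -0.02], "rotation": [0, 0, 0]}
    - {"dp": [0, -0.1, 0], "rotation": [0, 0, 0]}
    - {"dp": [0, -0.1, 0], "rotation": [0, 0, 0]}
    - {"dp": [0, 0, 0], "rotation": [0, 0, 0]}

```text
clock: 20.32
ee_pos: [495.8, -105.0, 87.1]
eef_rot: [-0.002, 0.986, 0.166, -0.0]
wrist_force: [0.4, 0.6, -0.4]
grip_width: 0.0
grasp_force: 0.0
```

```bash
python3 look2.py
python3 - <<'E'
from workcell import robot
from h import *
f=robot.grab_frame("scene");g=robot.grab_frame("top")
for n,h0,h1 in(("yel",22,34),("green",45,88)):
    a=blobs(f,h0,h1,(205,250,320,300));b=blobs(g,h0,h1,(355,142,432,200))
    print(n,a,b,tri(f,a[0][0],g,b[0][0]) if a and b else"")
E
```

```text
[ 496.9 -108.1   87.2] [-0.25  0.04  0.38] [ 0.    -0.05   0.007]
y [([253.6, 269.8], 143)]
b [([230.8, 291.2], 159)]
g [([275.2, 286.2], 152), ([286.2, 310.1], 338)]
r [([252.4, 309.3], 181)]
yel [(array([253.7, 269.8]), np.int32(141))] [] 
green [(array([275.2, 286.2]), np.int32(150)), (array([294.4, 297.9]), np.int32(27))] []
```

Yellow is latched: hard stop at 26 N, and its blob moved down 0.8 px and shrank. Tip height is TCP + 27.5 mm by that stop. The green key's target is yellow + 67 mm along the box x, at about (588.7,-173.7).

send_rows:
  deltas:
    - {"dp": [0.037, 0.049, 0], "rotation": [0, 0, 0]}
    - {"dp": [0.037, 0.049, 0], "rotation": [0, 0, 0]}
    - {"dp": [0.037, 0.049, 0], "rotation": [0, 0, 0]}
    - {"dp": [0.037, 0.049, 0], "rotation": [0, 0, 0]}
    - {"dp": [0.037, 0.049, 0], "rotation": [0, 0, 0]}
    - {"dp": [0.037, 0.049, 0], "rotation": [0, 0, 0]}
    - {"dp": [0, 0, 0], "rotation": [0, 0, 0]}
    - {"dp": [0, 0, 0], "rotation": [0, 0, 0]}
    - {"dp": [0, 0, 0], "rotation": [0, 0, 0]}
    - {"dp": [0, 0, 0], "rotation": [0, 0, 0]}

```text
clock: 21.3
ee_pos: [588.0, -173.6, 86.3]
eef_rot: [-0.0, 0.987, 0.162, -0.0]
wrist_force: [0.2, 0.1, -0.5]
grip_width: 0.002
grasp_force: 0.0
```

```bash
python3 look2.py
python3 - <<'E'
from h import *;import pickle
d=pickle.load(open("f0.pkl","rb"))
print(tri(d["scene"],(275.2,286.1),d["top"],(380.1,154.4)))
E
```

```text
[ 588.1 -173.5   86.4] [-0.59 -0.57  0.57] [-0.042  0.035  0.   ]
y []
b [([230.7, 291.2], 162)]
g [([275.1, 286.2], 146), ([286.1, 310.1], 345)]
r [([252.4, 309.2], 179)]
(array([ 589.26487039, -172.6733963 ,   68.3856746 ]), np.float64(0.8668560546015853))
```

Triangulation agrees within 1.5 mm. Descend to TCP ≈ 47, then press.

send_rows:
  deltas:
    - {"dp": [0, 0, 0.02], "rotation": [0, 0, 0]}
    - {"dp": [0, 0, 0.025], "rotation": [0, 0, 0]}
    - {"dp": [0, 0, 0.025], "rotation": [0, 0, 0]}
    - {"dp": [0, 0, 0.025], "rotation": [0, 0, 0]}
    - {"dp": [0, 0, 0.02], "rotation": [0, 0, 0]}
    - {"dp": [0, 0, 0.013], "rotation": [0, 0, 0]}
    - {"dp": [0, 0, 0], "rotation": [0, 0, 0]}
    - {"dp": [0, 0, 0], "rotation": [0, 0, 0]}
    - {"dp": [0, 0, 0], "rotation": [0, 0, 0]}
    - {"dp": [0, 0, 0], "rotation": [0, 0, 0]}

```text
clock: 22.18
ee_pos: [589.1, -173.8, 48.5]
eef_rot: [0.0, 0.987, 0.162, 0.0]
wrist_force: [-0.0, -0.2, -0.5]
grip_width: 0.0
grasp_force: 0.0
```

```bash
python3 look2.py
```

```text
[ 589.1 -173.8   48.5] [ 0.23  0.77 -0.1 ] [-0.008  0.008 -0.042]
y [([250.0, 270.0], 58)]
b [([230.8, 291.1], 166)]
g [([276.1, 289.1], 69), ([286.1, 310.2], 346)]
r [([252.4, 309.4], 181)]
```

send_rows:
  deltas:
    - {"dp": [0, 0, 0.005], "rotation": [0, 0, 0]}
    - {"dp": [0, 0, 0.005], "rotation": [0, 0, 0]}
    - {"dp": [0, 0, 0.005], "rotation": [0, 0, 0]}
    - {"dp": [0, 0, 0.005], "rotation": [0, 0, 0]}
    - {"dp": [0, 0, 0.005], "rotation": [0, 0, 0]}
    - {"dp": [0, 0, 0.005], "rotation": [0, 0, 0]}
    - {"dp": [0, 0, 0.005], "rotation": [0, 0, 0]}
    - {"dp": [0, 0, 0.005], "rotation": [0, 0, 0]}
    - {"dp": [0, 0, 0], "rotation": [0, 0, 0]}
    - {"dp": [0, 0, 0], "rotation": [0, 0, 0]}

```text
clock: 23.07
ee_pos: [589.0, -173.8, 37.6]
eef_rot: [0.0, 0.987, 0.162, 0.0]
wrist_force: [-4.7, 0.8, 16.8]
grip_width: -0.0
grasp_force: 8.3
```

send_rows:
  deltas:
    - {"dp": [0, 0, 0.003], "rotation": [0, 0, 0]}
    - {"dp": [0, 0, 0], "rotation": [0, 0, 0]}
    - {"dp": [0, 0, 0], "rotation": [0, 0, 0]}
    - {"dp": [0, 0, 0], "rotation": [0, 0, 0]}
    - {"dp": [0, 0, 0], "rotation": [0, 0, 0]}
    - {"dp": [0, 0, 0], "rotation": [0, 0, 0]}
    - {"dp": [0, 0, 0], "rotation": [0, 0, 0]}
    - {"dp": [0, 0, 0], "rotation": [0, 0, 0]}
    - {"dp": [0, 0, 0], "rotation": [0, 0, 0]}
    - {"dp": [0, 0, 0], "rotation": [0, 0, 0]}

```text
clock: 23.9
ee_pos: [589.1, -173.8, 37.5]
eef_rot: [0.0, 0.987, 0.162, 0.0]
wrist_force: [-7.8, 1.7, 22.9]
grip_width: 0.003
grasp_force: 11.6
```

send_rows:
  deltas:
    - {"dp": [0, 0, -0.01], "rotation": [0, 0, 0]}
    - {"dp": [0, 0, -0.02], "rotation": [0, 0, 0]}
    - {"dp": [0, 0, -0.04], "rotation": [0, 0, 0]}
    - {"dp": [0, 0, -0.05], "rotation": [0, 0, 0]}
    - {"dp": [0, 0, -0.06], "rotation": [0, 0, 0]}
    - {"dp": [0, 0, -0.06], "rotation": [0, 0, 0]}
    - {"dp": [-0.05, -0.05, -0.06], "rotation": [0, 0, 0]}
    - {"dp": [-0.1, -0.08, -0.05], "rotation": [0, 0, 0]}
    - {"dp": [-0.1, -0.08, 0], "rotation": [0, 0, 0]}
    - {"dp": [-0.1, -0.08, 0], "rotation": [0, 0, 0]}

```text
clock: 24.73
ee_pos: [460.5, -124.4, 141.2]
eef_rot: [0.0, 0.987, 0.162, 0.001]
wrist_force: [1.1, 0.6, 0.1]
grip_width: -0.001
grasp_force: 0.0
```

send_rows:
  deltas:
    - {"dp": [0, -0.1, 0], "rotation": [0, 0, 0]}
    - {"dp": [0, -0.1, 0], "rotation": [0, 0, 0]}
    - {"dp": [0, 0, 0], "rotation": [0, 0, 0]}
    - {"dp": [0, 0, 0], "rotation": [0, 0, 0]}
    - {"dp": [0, 0, 0], "rotation": [0, 0, 0]}
    - {"dp": [0, 0, 0], "rotation": [0, 0, 0]}
    - {"dp": [0, 0, 0], "rotation": [0, 0, 0]}
    - {"dp": [0, 0, 0], "rotation": [0, 0, 0]}
    - {"dp": [0, 0, 0], "rotation": [0, 0, 0]}
    - {"dp": [0, 0, 0], "rotation": [0, 0, 0]}

```text
clock: 25.57
ee_pos: [442.2, -68.3, 140.1]
eef_rot: [-0.0, 0.987, 0.162, -0.0]
wrist_force: [0.2, -0.0, 0.2]
grip_width: 0.0
grasp_force: 0.0
```

```bash
python3 look2.py; python3 look.py
python3 - <<'E'
from workcell import robot
from h import *
g=robot.grab_frame("top")
for n,a,b in(("y",22,34),("b",100,125),("g",45,88),("r",0,6)):print(n,[(q[0].tolist(),int(q[1])) for q in blobs(g,a,b,(355,112,432,200))])
E
```

```text
[442.2 -68.2 140.1] [-0.7   0.49  0.52] [0.036 0.028 0.023]
y [([253.7, 269.9], 143)]
b [([230.7, 291.2], 160)]
g [([275.2, 286.2], 149), ([286.3, 310.2], 345)]
r [([252.3, 309.3], 179)]
[442.2 -68.2 140.1] [-0.15  0.41 -0.05] [ 0.005 -0.002 -0.033] [(array([398.6, 198.9]), np.int32(88))]
y [([388.9, 177.5], 87)]
b [([412.3, 169.5], 109)]
g [([380.9, 134.1], 200), ([380.1, 154.5], 99)]
r [([404.3, 146.4], 119)]
```

Yellow is still down, green is back up, blue and red are unchanged, the rocker is still on and the boxes haven't moved. Handing in.

```bash
python3 -c "
from workcell import robot
print(robot.finish_job())"
```

```text
the job is handed in; nothing more can be done
None
```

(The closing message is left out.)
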